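Lock the spectrophotometer's carriage and hold open the cap of its loose transport bolt

ROBOT

A 7-joint arm with a two-finger parallel gripper is mounted at the origin on the work surface. World frame = base frame: x ahead of the robot, y to its left, z up, the work surface at z = 0. Lengths are in m, angles in rad, forces in N, time in s.
With the tool pointing down it reaches from about 0.425 to 0.925 m from the base axis. Payload 6.8 kg.
Tool frame: the origin (TCP) lies on the centre line of the jaws, within the pads' length; the fingertips stand 19 mm ahead of it and the grasp point (between the pads) is the TCP (tips_ahead is the distance from the TCP to the fingertips, in m); z points along the fingers, y is the line along which they close (so a half turn about z gives the same grasp; the last joint's range is limited). The gripper opens to 88 mm and grips with 3 to 60 N. Pads are 20 mm wide; open, the fingers measure 115 mm over their backs; the gripper's body (75 mm by 178 mm) begins 61 mm behind the grasp point.
Start: joints at [-1.309, 0.477, 0.022, 1.555, -0.011, 1.109, -0.083], TCP at [0.244, 0.629, 0.242] pointing down, gripper open.
Joint ranges: [-2.96, 2.96], [-0.34, 2.1], [-1.41, 1.46], [0.24, 2.44], [-1.37, 4.51], [0.17, 1.92], [-2.96, 2.96]. Speed limits (rad/s): [2.39, 2.39, 3.14, 3.14, 3.14, 3.14, 3.14].

INTERFACE

Orientations are given as a rotation vector (axis times angle).
In Python, from workcell import * gives the robot as it stands.
- The arm moves only by the shell command python3 -m jog 'ROWS' [OPENING]. ROWS is JSON, a list of rows, each an object of numbers: "x", "y", "z": the shift along the tool's x, y, z in units of 0.25 m (1.0 is 0.25 m); "twist": the turn about the tool's z in units of 360 degrees (1.0 is 360 degrees). In form: [{"x": .., "y": .., "z": .., "twist": ..}, ...]. A call has 1 to 20 rows; each row is the pose to reach, as a shift and turn from the pose commanded when the call began, along the tool's axes at that moment, turning the shorter way round; what a row does not reach only later rows make up. A row lasts 1/8 s, in which the tool goes at most 62.5 mm and 10.7 degrees, less where a joint would pass 70% of its speed; a pose out of reach is approached as far as the arm can. A call with a number of a shift or a turn outside -1 to 1 is refused whole. A call with a gripper value outside its range is refused whole. OPENING is the closure, from 0 (fully open) to 1 (shut), set as the call begins (- or left out, the last holds). The fingers move at their own pace and stop on an object; the grip force is fixed at half the most. Time passes only in rows, so rows that repeat a pose let the fingers close. It gives the time, the measured TCP pose, the force, the opening and the grip force at its end, in the units of the state.
- read_state(): the state, without advancing time (a new reading comes with each control period).
- snapshot(name): name is "scene" or "side" or "wrist"; returns a dict with "pixels" (420x560x3 uint8, red, green, blue), "camera_matrix" (3x3 intrinsics, pixels), "position" and "orientation" of the camera in the world; the wrist camera has in their place "hand_eye" (4x4, takes a point from camera to tool coordinates, whose origin is the TCP and whose axes are the flange's). Camera axes: x right, y up, looking along -z (the intrinsics and any distortion apply to the point x, -y, -z); pixel columns grow to the right and rows downward; lengths in m; the calibration is good to about 2 mm. The wrist camera is an equidistant fisheye: a pixel r from the principal point sees the ray r / f radians off the axis. A picture is of the moment at which its call begins: read the wrist's pose just before it. There is no depth.
- close_job(): hands the job in; it is judged then, once.
The state is a dict: "t": time; "qpos": joint angles; "dq": joint speeds; "effort": joint torques, N m; "eef_pos": TCP position; "eef_rot": TCP orientation; "wrist_force": force on the tool from outside, world axes, zero at the start; "ft_torque": the same for the moment, N m; "width": finger opening in m; "grip_force": force on a finger pad.
Only numpy, scipy, OpenCV 4.12 (cv2) and the standard library are available. Lean on these libraries where they do the work, as an engineer would, in place of code of your own. Each camera call takes 0.05 s, during which the arm holds its last target. There are 200 camera calls.

TASK

The spectrophotometer is being made ready for its transport case. Slide the blue carriage lock all the way to its locked end (the yellow bar), then tap the red caps of the three transport bolts to find the one loose bolt, which gives under the tap while the tight ones stand solid. Swing the loose bolt's cap up until it stands about upright and finish still holding it open, so that a colleague can get a hex key in; leave the tight bolts' caps shut and the things lying on the bench where they are.

Things in the scene. Friction and masses are not known exactly. Their poses are not given: they have to be found in the camera images.
- instrument: Benchtop spectrophotometer, fixed to the bench. Origin: under the middle of its low grey deck, at bench height. Its z is up; the deck is 230 mm (x) by 270 mm (y), deck top 90 mm above the bench. The cream measuring head, 220 mm high, stands on the +y side, from y = 135 to 285 mm (x from -115 to 115 mm). Yaw varies by up to 0.3 rad
- lock_grip (a point): Centre of the blue fin of the carriage lock: fin 12 mm (instrument x) by 22 mm (instrument y) by 22 mm high, top 120 mm and middle 109 mm above the bench. At x = 85 mm, y = -50 mm (unlocked) to +10 mm (locked) of the instrument it runs along instrument y in a black track on the deck's +x side (track top 94 mm above the bench; a 5 mm foot 22 by 30 mm under the fin)
- lock (a joint): Position of the carriage lock along instrument +y, towards the head, in m: 0 unlocked (white bar) to 0.060 fully locked against the stop (yellow bar). Friction about 1.5 N; it stays where it is left
- cap_near_right (a point): Fixed on the instrument: top centre, when shut, of the red cap of one transport bolt, 111 mm above the bench, at (-75, -85) mm in the instrument's x, y. All three caps look alike: a disc 40 mm across and 5 mm thick, with a lift tab towards instrument +x (12 mm wide along instrument y, 7 mm thick, end 44 mm from the disc's centre). Round each bolt: a deck flange 54 mm across, 3 mm high
- cap_near_left (a point): The same for the second bolt, at (-75, 50) mm in the instrument's x, y. Tab of every cap: best gripped across its width about 34 mm from the disc's centre; its mid-height when shut is 108.5 mm above the bench, and the deck below it is free
- cap_far (a point): The same for the third bolt, at (-5, -18) mm in the instrument's x, y. Hinge of every cap: an axis along instrument y, 20 mm from the disc's centre towards instrument -x, 108.5 mm above the bench; the tab swings up and over towards -x
- loose_press (a joint): How far the loose bolt is pressed down, with its cup and cap, m: 0 at rest, 0.005 at its stop. It takes 1 N to start and 2.5 N to reach the stop, and springs back. Which of the three places holds the loose bolt differs each time and cannot be seen; the tight ones do not yield at all
- loose_lid (a joint): Opening angle of the cap of the loose bolt, wherever that is, rad: 0 shut, 1.57 upright, 1.75 at its stop. Every cap has a weak closing spring (about 1 N at the tab) and snaps shut when let go
- tight_lid_1 (a joint): Opening angle of the cap of one tight bolt, rad, 0 shut (its place is not told)
- tight_lid_2 (a joint): Opening angle of the cap of the other tight bolt, rad, 0 shut (its place is not told)
- green_plaque: Green plastic colour sample, 85 x 55 x 4 mm, lying loose on the bench beside the instrument's -y side; origin at its underside. Leave alone
- blue_plaque: Blue plastic colour sample, 85 x 55 x 4 mm, lying loose beyond the instrument's +x side; origin at its underside. Leave alone
- white_tile: White calibration tile in a black puck, 60 mm across, 15 mm high, loose on the bench at the instrument's -y side; origin at its underside. Leave alone
- hex_key: Steel L-shaped hex key, 100 x 28 mm, 8 mm thick, loose on the bench beyond the instrument's +x side; origin at bench height. Leave alone

How it is judged:
On the way, in this order (a step that is already met when the one before it is completed fails the run):
1. the carriage lock is slid fully to its locked end (value of joint lock above 0.056 m), for 0.2 s.
2. the loose bolt is found: its shut cap is tapped and it gives by 3 mm or more (value of joint loose_press above 0.003 m and value of joint loose_lid below 0.2 rad), for 0.05 s.
3. the loose bolt's cap is swung up to at least 70 degrees (value of joint loose_lid above 1.22 rad), for 0.2 s.
At the end, for the whole second after the job is handed in: The cap of the loose bolt is held still by the fingers at 70 degrees (1.22 rad) or more, against its closing spring; the carriage lock is within 5 mm of its locked stop; both tight bolts' caps are shut (value of joint loose_lid above 1.22 rad and velocity of joint loose_lid between -0.15 and 0.15 rad/s and contact force between the fingers and anything else above 0.3 N and value of joint lock above 0.055 m and value of joint each of tight_lid_1, tight_lid_2 below 0.1 rad); the arm keeps its last pose, push and grip.
It fails at once if the cap of a tight bolt is opened (value of joint any of tight_lid_1, tight_lid_2 above 0.3 rad).
It fails at once if a thing lying on the bench is moved by more than 20 mm (distance of any of green_plaque, blue_plaque, white_tile, hex_key from where it was at the start of the episode above 0.02 m).
It also fails if it takes over 58 s, if anything falls off the work surface, if the arm or the gripper's body presses on something with over 40 N, if the wrist force passes 120 N, or if a joint passes its speed limit or range.

## Working session

There is one attempt and no reset: what is moved stays moved. The work goes in short steps, Python scripts to look and compute and a shell command to move; the robot and the scene stay as the last step left them, time stands still between calls to the robot, and variables do not carry over. Pictures are saved under pics/ and viewed, at most 10 in all, crops included, and the job is handed in when it is done.

```bash
mkdir -p pics; ls
python3 - <<'E'
from workcell import *
import cv2
s=read_state(); print({k:(v if isinstance(v,(int,float)) else [round(float(x),4) for x in v]) for k,v in s.items()})
for n in ("scene","side","wrist"):
    d=snapshot(n); cv2.imwrite(f"pics/{n}0.png",cv2.cvtColor(d["pixels"],cv2.COLOR_RGB2BGR))
    print(n,{k:v for k,v in d.items() if k!="pixels"})
E
```

```text
pics
{'t': 0.0, 'qpos': [-1.3091, 0.4778, 0.0224, 1.5564, -0.0115, 1.1093, -0.0831], 'dq': [-0.0017, -0.0005, -0.0004, 0.0002, 0.001, 0.0018, 0.0], 'effort': [0.0007, -58.287, 1.5348, -27.2601, -0.0544, 0.0171, 0.0001], 'eef_pos': [0.2438, 0.6289, 0.2407], 'eef_rot': [-0.5776, -3.0879, 0.0027], 'wrist_force': [1.0589, -0.1554, -0.725], 'ft_torque': [-0.0224, 0.0144, -0.0141], 'grip_force': 0.0, 'width': 0.08761850232229584}
scene {'camera_matrix': array([[403.41868172,   0.        , 276.2502108 ],
       [  0.        , 403.41868172, 212.80944307],
       [  0.        ,   0.        ,   1.        ]]), 'position': array([ 1.12480347, -0.0524292 ,  0.54710802]), 'orientation': array([0.68154656, 0.70139323, 1.4687326 ])}
side {'camera_matrix': array([[406.30943769,   0.        , 279.61716491],
       [  0.        , 406.30943769, 203.92899948],
       [  0.        ,   0.        ,   1.        ]]), 'position': array([ 0.45233736, -0.54643429,  0.61593902]), 'orientation': array([ 0.79265668, -0.11387331, -0.28526327])}
wrist {'camera_matrix': array([[325.1922621 ,   0.        , 275.05444417],
       [  0.        , 325.1922621 , 210.37386544],
       [  0.        ,   0.        ,   1.        ]]), 'hand_eye': array([[-3.69065644e-04,  9.66667156e-01,  2.56036077e-01,
         6.85320816e-02],
       [ 9.99999580e-01,  5.71672748e-04, -7.16898110e-04,
        -3.22378628e-04],
       [-8.39370705e-04,  2.56035705e-01, -9.66666961e-01,
        -1.41637513e-01],
       [ 0.00000000e+00,  0.00000000e+00,  0.00000000e+00,
         1.00000000e+00]])}
```

View pics/scene0.png

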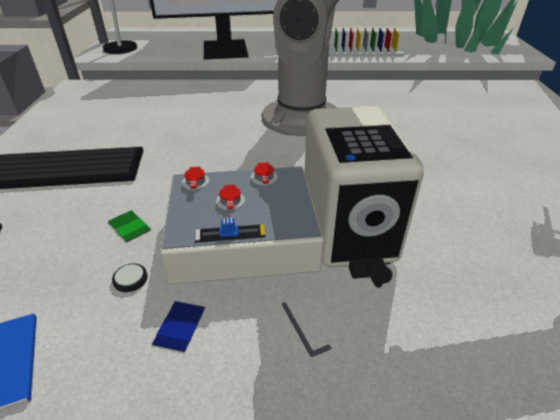

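View pics/side0.png

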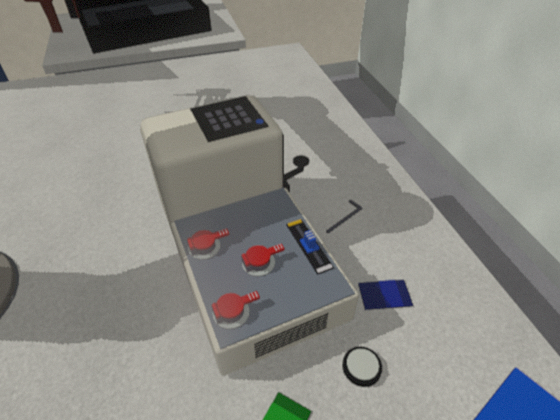

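The scene view shows the caps at about (195,176), (231,195) and (263,172), and the blue fin at (229,226). In the side view the caps are at (230,306), (258,257) and (202,241), and the fin is at (310,240). Next I'll enlarge both for exact points.

Run:
```python
import cv2,numpy as np
a=cv2.imread("pics/scene0.png")[155:280,155:330]; b=cv2.imread("pics/side0.png")[185:370,165:365]
cv2.imwrite("pics/c_scene.png",cv2.resize(a,None,fx=4.5,fy=4.5,interpolation=cv2.INTER_CUBIC))
cv2.imwrite("pics/c_side.png",cv2.resize(b,None,fx=3.2,fy=3.2,interpolation=cv2.INTER_CUBIC))
for n in("scene0","side0"):
    im=cv2.imread(f"pics/{n}.png"); h=cv2.cvtColor(im,cv2.COLOR_BGR2HSV); H,S,V=cv2.split(h)
    for c,m in (("red",((H<8)|(H>172))&(S>150)&(V>90)),("blue",(abs(H.astype(int)-112)<12)&(S>140)&(V>60)),("yel",(abs(H.astype(int)-25)<7)&(S>150)&(V>90))):
        k,_,st,ce=cv2.connectedComponentsWithStats(m.astype(np.uint8))
        print(n,c,[(st[i].tolist(),ce[i].round(1).tolist()) for i in range(1,k) if st[i,4]>12])
```

```text
scene0 red [([254, 163, 19, 13, 199], [263.3, 169.1]), ([185, 167, 19, 15, 208], [194.1, 173.8]), ([191, 183, 6, 5, 15], [193.8, 185.8]), ([219, 185, 21, 16, 256], [229.3, 192.6]), ([227, 206, 6, 3, 16], [229.8, 206.9])]
scene0 blue [([518, 0, 42, 95, 1290], [544.0, 39.0]), ([551, 0, 9, 5, 19], [554.9, 1.4]), ([346, 154, 10, 7, 57], [350.4, 157.1]), ([219, 219, 20, 19, 259], [228.1, 229.5]), ([153, 302, 51, 49, 1451], [178.4, 326.2]), ([0, 314, 36, 92, 2754], [16.2, 358.4])]
scene0 yel [([356, 30, 5, 21, 56], [358.0, 39.6]), ([392, 30, 7, 21, 93], [394.8, 39.4]), ([260, 225, 5, 10, 44], [261.8, 229.7])]
side0 red [([206, 233, 14, 12, 81], [211.6, 237.7]), ([243, 246, 41, 20, 470], [259.0, 255.0]), ([233, 295, 26, 20, 186], [241.1, 302.6])]
side0 blue [([256, 120, 7, 3, 16], [259.2, 120.8]), ([300, 235, 19, 18, 205], [309.0, 244.3]), ([375, 281, 37, 26, 627], [393.5, 293.4]), ([475, 368, 85, 52, 2641], [520.3, 401.2])]
side0 yel [([288, 220, 14, 7, 45], [294.3, 222.8])]
```

View pics/c_scene.png

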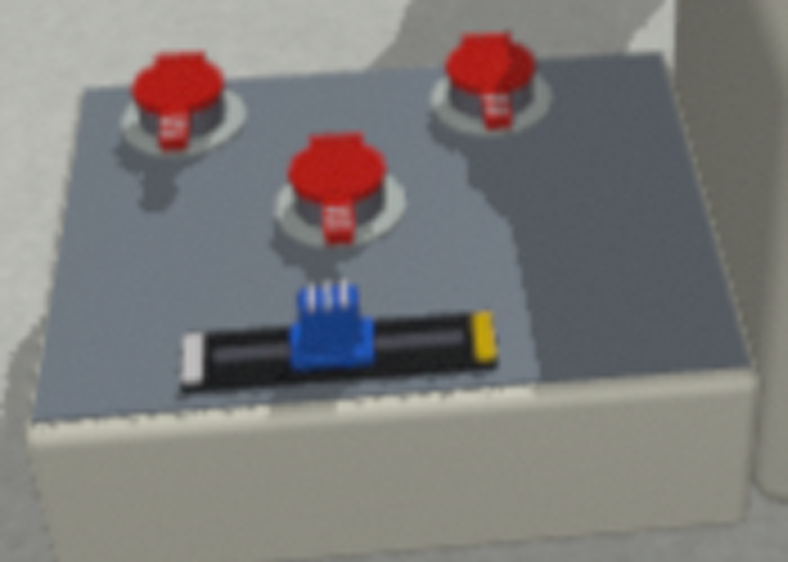

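View pics/c_side.png

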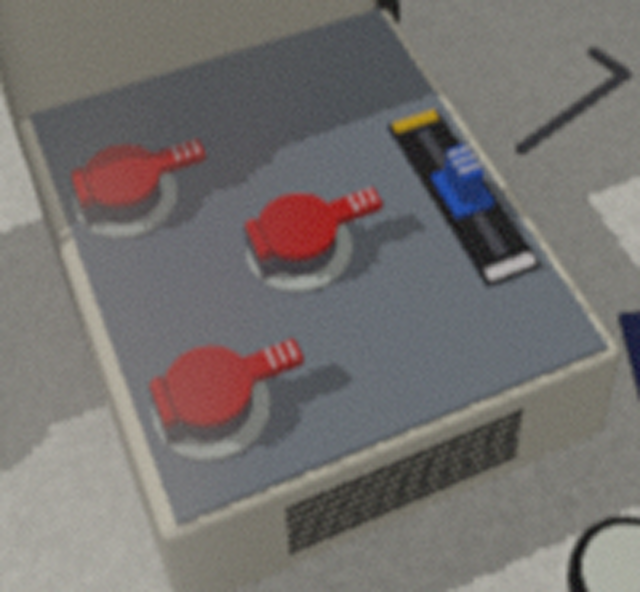

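The crops show the three disc centres, the tab ends and the fin clearly. In the scene crop the discs are at (178,88), (338,170) and (490,68). In the side crop they are at (207,386), (294,226) and (120,176). The fin sits part way along its track.

```bash
cat > h.py <<'E'
import numpy as np, json, cv2
from scipy.spatial.transform import Rotation as R
from scipy.optimize import least_squares
C={"scene":(np.array([[403.41868172,0,276.2502108],[0,403.41868172,212.80944307],[0,0,1]]),[1.12480347,-0.0524292,0.54710802],[0.68154656,0.70139323,1.4687326]),
"side":(np.array([[406.30943769,0,279.61716491],[0,406.30943769,203.92899948],[0,0,1]]),[0.45233736,-0.54643429,0.61593902],[0.79265668,-0.11387331,-0.28526327])}
def proj(n,P):
    K,p,r=C[n]; c=(np.asarray(P)-p)@R.from_rotvec(r).as_matrix(); c=c*[1,-1,-1]
    u=c@K.T; return u[...,:2]/u[...,2:]
def tri(us):  # {cam:px}
    f=lambda P:np.concatenate([proj(n,P)-u for n,u in us.items()])
    s=least_squares(f,[.5,.1,.1]); return s.x,np.abs(s.fun).max()
def inst(I,P): # I=x,y,z,yaw
    return np.asarray(P)@R.from_rotvec([0,0,I[3]]).as_matrix().T+np.asarray(I[:3])
E
cat > fit.py <<'E'
from h import *
sc=lambda x,y:np.array([x/4.5+155-.4,y/4.5+155-.4]); sd=lambda x,y:np.array([x/3.2+165-.35,y/3.2+185-.35])
pts={"NR":((-75,-85,111),sc(178,88),sd(207,386)),"NL":((-75,50,111),sc(490,68),sd(120,176)),"F":((-5,-18,111),sc(338,170),sd(294,226)),
"tNR":((-31,-85,110.5),sc(174,148),sd(299,352)),"tNL":((-31,50,110.5),sc(499,126),sd(203,150)),"tF":((39,-18,110.5),sc(339,240),sd(380,198)),
"fin":None}
for k,v in pts.items():
    if v: 
        X,e=tri({"scene":v[1],"side":v[2]}); print(k,X.round(4),round(e,2))
N=[k for k in pts if pts[k]]
f=lambda I:np.concatenate([np.r_[proj("scene",inst(I,np.array(pts[k][0])/1e3))-pts[k][1],proj("side",inst(I,np.array(pts[k][0])/1e3))-pts[k][2]] for k in N])
s=least_squares(f,[.55,.05,0,0.]); print("I",s.x.round(4),s.fun.reshape(-1,4).round(1))
json.dump(s.x.tolist(),open("I.json","w")); I=s.x
X,e=tri({"scene":sc(329,287),"side":sd(463,157)}); print("fin top",X.round(4),e,((X-I[:3])@R.from_rotvec([0,0,I[3]]).as_matrix()).round(4))
for c in [(-115,-135,90),(115,-135,90),(-115,135,90),(115,135,90),(85,-50,94)]: print(c,proj("scene",inst(I,np.array(c)/1e3)).round(1),((proj("side",inst(I,np.array(c)/1e3))-[165,185])*3.2).round())
E
python3 fit.py
```

```text
NR [ 0.4733 -0.2248  0.1092] 0.18
NL [ 0.4565 -0.0905  0.1089] 0.14
F [ 0.5332 -0.1493  0.1098] 0.2
tNR [ 0.5169 -0.2193  0.1085] 0.33
tNL [ 0.5008 -0.0853  0.1088] 0.27
tF [ 0.579  -0.1445  0.1097] 0.39
I [ 0.5373 -0.1311 -0.0016  0.1229] [[-0.1  0.1 -0.2 -0.3]
 [-0.2 -0.  -0.  -0.3]
 [-0.4  0.7  0.7 -0.1]
 [-0.4  0.1 -0.3 -0.4]
 [-0.3  0.1 -0.5 -0.2]
 [-0.2  0.4 -0.9 -0. ]]
fin top [ 0.6235 -0.1424  0.1235] 0.4030032907280372 [ 0.0842 -0.0217  0.1251]
(-115, -135, 90) [171.6 173.5] [159. 540.]
(115, -135, 90) [158.5 253. ] [625. 347.]
(-115, 135, 90) [302.4 165. ] [ 11. 116.]
(115, 135, 90) [324.3 239.7] [386.   2.]
(85, -50, 94) [211.9 234.5] [485. 233.]
```

```bash
cat > to.py <<'E'
# usage: to.py ix iy iz(mm, instrument frame) -> row values (units) with tool x along instrument -x
import sys; from h import *; from workcell import read_state
I=np.array(json.load(open("I.json"))); s=read_state(); Rt=R.from_rotvec(s["eef_rot"]).as_matrix(); p=np.array(s["eef_pos"])
ip=((p-I[:3])@R.from_rotvec([0,0,I[3]]).as_matrix()*1e3)
yaw=np.arctan2(Rt[1,0],Rt[0,0]); dy=(I[3]+np.pi-yaw+np.pi)%(2*np.pi)-np.pi
print("t",round(s["t"],2),"inst mm",ip.round(1),"F",np.round(s["wrist_force"],2),"w",round(s["width"],4),"g",round(s["grip_force"],1),"twist",round(-dy/2/np.pi,4),"tilt",(-Rt[2,2]).round(4), "q",np.round(s["qpos"],2))
a=[float(v) for v in sys.argv[1:]]
for i in range(0,len(a),3): 
    d=inst(I,np.array(a[i:i+3])/1e3)-p; print(a[i:i+3],"row",((Rt.T@d)/.25).round(3))
E
python3 to.py 85 -65 160
python3 -m jog '[{"z":-0.2},{"z":-0.36},{"z":-0.36,"y":-0.25},{"z":-0.36,"y":-0.5},{"z":-0.36,"y":-0.75},{"z":-0.36,"y":-1,"twist":-0.03},{"z":-0.36,"y":-1,"twist":-0.06},{"z":-0.36,"y":-1,"twist":-0.078},{"z":-0.36,"y":-1,"twist":-0.078}]' 1
python3 to.py 85 -65 160 85 -65 230
```

```text
t 0.15 inst mm [-198.   790.4  242.5] F [-0.18  0.72 -0.52] w 0.0876 g 0.0 twist -0.0784 tilt 1.0 q [-1.31  0.48  0.02  1.56 -0.01  1.11 -0.08]
[85.0, -65.0, 160.0] row [-2.616 -2.479  0.334]
t 0.15 inst mm [-198.   790.4  242.5] F [-0.18  0.72 -0.52] w 0.0876 g 0.0 twist -0.0784 tilt 1.0 q [-1.31  0.48  0.02  1.56 -0.01  1.11 -0.08]
[85.0, -65.0, 160.0] row [-2.616 -2.479  0.334]
[85.0, -65.0, 230.0] row [-2.616 -2.479  0.054]invalid input
```

```bash
python3 -m jog '[{"x":0,"y":0,"z":-0.2,"twist":0},{"x":0,"y":0,"z":-0.36,"twist":0},{"x":0,"y":-0.25,"z":-0.36,"twist":0},{"x":0,"y":-0.5,"z":-0.36,"twist":0},{"x":0,"y":-0.75,"z":-0.36,"twist":-0.02},{"x":0,"y":-1.0,"z":-0.36,"twist":-0.05},{"x":0,"y":-1.0,"z":-0.36,"twist":-0.078},{"x":0,"y":-1.0,"z":-0.36,"twist":-0.078}]' 1.0
python3 to.py 85 -65 160 85 -65 230
```

```text
t: 1.15
eef_pos: [0.1535, 0.3959, 0.332]
eef_rot: [-0.186, 3.136, 0.001]
wrist_force: [0.0, 0.2, 0.7]
width: 0.0112
grip_force: 0.0
t 1.15 inst mm [-316.2  570.1  333.5] F [0.02 0.21 0.71] w 0.0112 g 0.0 twist -0.0007 tilt 1.0 q [-1.31 -0.03 -0.03  1.99 -0.    1.18  0.34]
[85.0, -65.0, 160.0] row [-1.615 -2.534  0.693]
[85.0, -65.0, 230.0] row [-1.616 -2.534  0.413]
```

```bash
python3 -m jog '[{"x":-0.17,"y":-0.17,"z":0,"twist":0},{"x":-0.34,"y":-0.34,"z":0,"twist":0},{"x":-0.5,"y":-0.5,"z":0,"twist":0},{"x":-0.67,"y":-0.67,"z":0,"twist":0},{"x":-0.84,"y":-0.84,"z":0,"twist":0},{"x":-1.0,"y":-1.0,"z":0,"twist":0},{"x":-1.0,"y":-1.0,"z":0,"twist":0}]' 1.0
python3 -m jog '[{"x":-0.1,"y":-0.2,"z":0,"twist":0},{"x":-0.2,"y":-0.4,"z":0,"twist":0},{"x":-0.3,"y":-0.6,"z":0,"twist":0},{"x":-0.4,"y":-0.8,"z":0,"twist":0},{"x":-0.5,"y":-1.0,"z":0,"twist":0},{"x":-0.62,"y":-1.0,"z":0.1,"twist":0},{"x":-0.62,"y":-1.0,"z":0.2,"twist":0},{"x":-0.62,"y":-1.0,"z":0.2,"twist":0}]' 1.0
python3 to.py 85 -65 160 85 -65 122 85 -15 122
```

```text
t: 2.02
eef_pos: [0.4351, 0.1752, 0.3316]
eef_rot: [-0.17, 3.136, -0.003]
wrist_force: [-0.7, 1.0, 0.6]
width: 0.0004
grip_force: 0.0
t: 3.02
eef_pos: [0.6149, -0.05, 0.2792]
eef_rot: [0.187, -3.131, 0.0]
wrist_force: [-0.2, 0.7, 0.4]
width: 0.0005
grip_force: 0.0
t 3.02 inst mm [ 87.   71.  280.8] F [-0.19  0.71  0.43] w 0.0005 g 0.0 twist -0.0006 tilt 1.0 q [-0.49  0.4   0.63  1.69 -0.25  1.14  1.9 ]
[85.0, -65.0, 160.0] row [ 0.004 -0.544  0.483]
[85.0, -65.0, 122.0] row [ 0.003 -0.544  0.635]
[85.0, -15.0, 122.0] row [ 0.004 -0.344  0.635]
```

```bash
python3 -m jog '[{"x":0.003,"y":-0.2,"z":0,"twist":0},{"x":0.003,"y":-0.4,"z":0.1,"twist":0},{"x":0.003,"y":-0.54,"z":0.3,"twist":0},{"x":0.003,"y":-0.54,"z":0.5,"twist":0},{"x":0.003,"y":-0.54,"z":0.62,"twist":0},{"x":0.003,"y":-0.54,"z":0.63,"twist":0},{"x":0.003,"y":-0.54,"z":0.63,"twist":0}]' 1.0
python3 -m jog '[{"x":0,"y":0.03,"z":0,"twist":0},{"x":0,"y":0.06,"z":0,"twist":0},{"x":0,"y":0.09,"z":0,"twist":0},{"x":0,"y":0.12,"z":0,"twist":0},{"x":0,"y":0.15,"z":0,"twist":0},{"x":0,"y":0.165,"z":0,"twist":0},{"x":0,"y":0.165,"z":0,"twist":0}]' 1.0
python3 to.py 85 -15 122
python3 - <<'E'
from workcell import *
import cv2
d=snapshot("scene"); cv2.imwrite("pics/s1.png",cv2.resize(cv2.cvtColor(d["pixels"],cv2.COLOR_RGB2BGR)[150:300,140:340],None,fx=3.5,fy=3.5,interpolation=cv2.INTER_CUBIC))
E
```

```text
t: 3.9
eef_pos: [0.6323, -0.1854, 0.1259]
eef_rot: [-0.189, 3.134, -0.001]
wrist_force: [0.8, 0.3, 0.7]
width: 0.0005
grip_force: 0.0
t: 4.78
eef_pos: [0.626, -0.144, 0.1239]
eef_rot: [0.19, -3.135, -0.001]
wrist_force: [0.5, 0.2, 0.2]
width: 0.0003
grip_force: 0.0
t 4.78 inst mm [ 86.5 -23.6 125.5] F [0.52 0.18 0.17] w 0.0003 g 0.0 twist -0.0003 tilt 1.0 q [-0.27  0.61  0.56  1.77 -0.41  0.88  2.17]
[85.0, -15.0, 122.0] row [0.006 0.034 0.014]
```

View pics/s1.png

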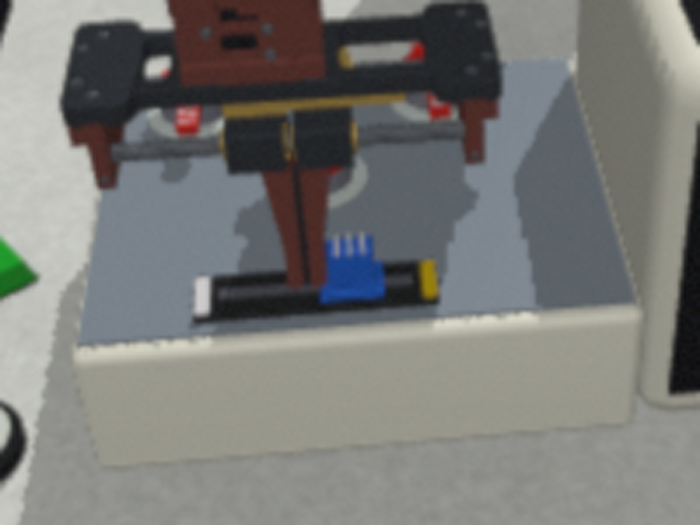

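The fingertips are behind the fin, which still has about 12 mm to go to the yellow bar. I'll keep pushing until the force rises.

```bash
python3 -m jog '[{"x":0.006,"y":0.02,"z":0,"twist":0},{"x":0.006,"y":0.04,"z":0,"twist":0},{"x":0.006,"y":0.05,"z":0,"twist":0},{"x":0.006,"y":0.05,"z":0,"twist":0}]' 1.0 | grep -E "t:|pos|wrist"
for i in 1; do python3 -m jog '[{"x":0,"y":0.01,"z":0,"twist":0},{"x":0,"y":0.02,"z":0,"twist":0},{"x":0,"y":0.02,"z":0,"twist":0}]' 1.0| grep -E "t:|pos|wrist"; done
python3 to.py 85 -15 122
```

```text
t: 5.32
eef_pos: [0.623, -0.1318, 0.124]
eef_rot: [0.19, -3.135, -0.001]
wrist_force: [-0.3, -0.0, -0.2]
t: 5.7
eef_pos: [0.6228, -0.131, 0.1242]
eef_rot: [-0.185, 3.135, -0.008]
wrist_force: [3.2, -9.0, -5.0]
t 5.7 inst mm [ 84.9 -10.4 125.8] F [ 3.23 -9.04 -5.01] w 0.0004 g 4.4 twist -0.0008 tilt 1.0 q [-0.3   0.6   0.57  1.78 -0.4   0.87  2.14]
[85.0, -15.0, 122.0] row [-0.001 -0.019  0.015]
```

```bash
python3 -m jog '[{"x":0,"y":0,"z":0,"twist":0},{"x":0,"y":0,"z":0,"twist":0},{"x":0,"y":-0.05,"z":0,"twist":0},{"x":0,"y":-0.1,"z":0,"twist":0},{"x":0,"y":-0.1,"z":-0.2,"twist":0},{"x":0.18,"y":-0.06,"z":-0.2,"twist":0},{"x":0.36,"y":-0.03,"z":-0.2,"twist":0},{"x":0.36,"y":-0.03,"z":-0.1,"twist":0},{"x":0.36,"y":-0.03,"z":-0.06,"twist":0},{"x":0.36,"y":-0.03,"z":-0.06,"twist":0}]' 1.0
python3 to.py -5 -18 132 -5 -18 124
python3 - <<'E'
from workcell import *
import cv2
d=snapshot("scene"); cv2.imwrite("pics/s2.png",cv2.resize(cv2.cvtColor(d["pixels"],cv2.COLOR_RGB2BGR)[150:300,140:340],None,fx=3.5,fy=3.5,interpolation=cv2.INTER_CUBIC))
E
```

```text
t: 6.95
eef_pos: [0.5342, -0.1458, 0.1387]
eef_rot: [0.189, -3.135, -0.0]
wrist_force: [0.9, 0.1, -0.3]
width: 0.0004
grip_force: 0.0
t 6.95 inst mm [ -4.8 -14.2 140.3] F [ 0.92  0.06 -0.29] w 0.0004 g 0.0 twist -0.0004 tilt 1.0 q [-0.31  0.46  0.6   1.97 -0.35  0.81  2.18]
[-5.0, -18.0, 132.0] row [ 0.001 -0.015  0.033]
[-5.0, -18.0, 124.0] row [ 0.001 -0.015  0.065]
```

View pics/s2.png

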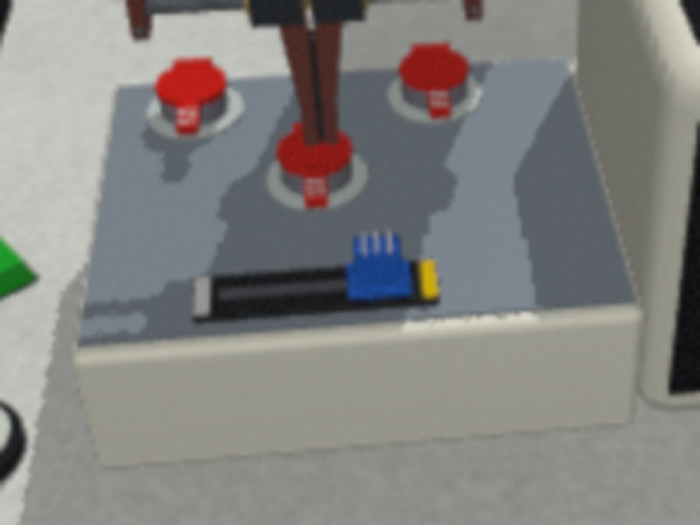

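Run:
```python
from h import *
from workcell import snapshot
I=json.load(open("I.json"))
for n in("scene","side"):
    im=cv2.cvtColor(snapshot(n)["pixels"],cv2.COLOR_RGB2HSV); H,S,V=[c.astype(int) for c in cv2.split(im)]
    m=((abs(H-112)<12)&(S>140)&(V>60)).astype(np.uint8)
    k,_,st,ce=cv2.connectedComponentsWithStats(m)
    print(n,[(st[i].tolist(),ce[i].round(1).tolist()) for i in range(1,k) if st[i,4]>80])
    for y in (-22,0,4,10): print(y,proj(n,inst(I,np.array([[85,y,107],[85,y,120]])/1e3)).round(1).tolist())
```

```text
scene [([518, 0, 42, 95, 2214], [544.1, 34.7]), ([238, 218, 20, 18, 258], [247.6, 228.0]), ([153, 302, 51, 49, 1442], [178.4, 326.1]), ([0, 314, 36, 92, 2752], [16.2, 358.4])]
-22 [[228.1, 227.4], [227.4, 221.4]]
0 [[241.4, 226.4], [240.9, 220.4]]
4 [[243.8, 226.2], [243.3, 220.2]]
10 [[247.4, 225.9], [247.0, 220.0]]
side [([300, 225, 11, 15, 88], [304.6, 231.9]), ([363, 281, 48, 28, 682], [386.9, 295.3]), ([475, 368, 85, 52, 2640], [520.3, 401.2])]
-22 [[309.0, 240.6], [309.3, 235.4]]
0 [[303.0, 231.5], [303.2, 226.3]]
4 [[301.9, 229.9], [302.2, 224.7]]
10 [[300.3, 227.5], [300.6, 222.3]]
```

The blue centroid has moved to where the model puts the fin at y = 10 mm, and the push met 9 N, so the lock is at its stop. Next I'll tap the far cap.

```bash
python3 -m jog '[{"x":0,"y":-0.015,"z":0.02,"twist":0},{"x":0,"y":-0.015,"z":0.035,"twist":0},{"x":0,"y":-0.015,"z":0.045,"twist":0},{"x":0,"y":-0.015,"z":0.045,"twist":0}]' 1.0 | grep -E "t:|pos|wrist"
python3 -m jog '[{"x":0,"y":0,"z":0.01,"twist":0},{"x":0,"y":0,"z":0.02,"twist":0},{"x":0,"y":0,"z":0.02,"twist":0}]' 1.0 | grep -E "t:|pos|wrist"
python3 to.py -5 -18 132
```

```text
t: 7.6
eef_pos: [0.5349, -0.15, 0.1298]
eef_rot: [-0.188, 3.135, 0.002]
wrist_force: [-5.9, 1.5, 21.5]
t: 7.98
eef_pos: [0.5351, -0.1501, 0.1287]
eef_rot: [-0.186, 3.134, 0.007]
wrist_force: [-19.1, 6.7, 62.8]
t 7.97 inst mm [ -4.4 -18.6 130.3] F [-19.08   6.67  62.81] w 0.0003 g 31.5 twist -0.0007 tilt 1.0 q [-0.29  0.48  0.59  1.97 -0.37  0.8   2.2 ]
[-5.0, -18.0, 132.0] row [ 0.002  0.002 -0.007]
```

Force reached 63 N while z stayed at 0.129, so the far bolt is tight. Next is near_right, with smaller steps.

```bash
python3 -m jog '[{"x":0,"y":0,"z":-0.1,"twist":0},{"x":0.14,"y":-0.134,"z":-0.15,"twist":0},{"x":0.28,"y":-0.265,"z":-0.1,"twist":0},{"x":0.28,"y":-0.265,"z":-0.06,"twist":0},{"x":0.28,"y":-0.265,"z":-0.06,"twist":0}]' 1.0 | grep -E "t:|pos|wrist"
python3 to.py -75 -85 130
```

```text
t: 8.6
eef_pos: [0.4729, -0.2231, 0.1372]
eef_rot: [0.188, -3.135, -0.001]
wrist_force: [-0.0, -0.6, 0.5]
t 8.6 inst mm [-75.2 -83.3 138.8] F [-0.02 -0.57  0.48] w 0.0001 g 0.0 twist -0.0005 tilt 1.0 q [-0.17  0.42  0.62  2.04 -0.34  0.78  2.35]
[-75.0, -85.0, 130.0] row [-0.001 -0.007  0.035]
```

```bash
python3 -m jog '[{"x":0,"y":-0.006,"z":0.02,"twist":0},{"x":0,"y":-0.006,"z":0.03,"twist":0},{"x":0,"y":-0.006,"z":0.036,"twist":0},{"x":0,"y":-0.006,"z":0.036,"twist":0}]' 1.0 | grep -E "t:|pos|wrist"
```

```text
t: 9.1
eef_pos: [0.4741, -0.2245, 0.13]
eef_rot: [-0.19, 3.135, 0.002]
wrist_force: [-4.1, 2.8, 14.0]
```

Near_right took 14 N at z = 0.130 without giving, so it is tight too. Near_left must be the loose one. I'll tap it off-centre at y ≈ 41, because the gripper's body (±89 mm) would touch the head at y = 135.

```bash
python3 -m jog '[{"x":0,"y":0,"z":-0.1,"twist":0},{"x":0,"y":0.2,"z":-0.12,"twist":0},{"x":0,"y":0.4,"z":-0.1,"twist":0},{"x":0,"y":0.498,"z":-0.06,"twist":0},{"x":0,"y":0.498,"z":-0.035,"twist":0},{"x":0,"y":0.498,"z":-0.035,"twist":0}]' 1.0 | grep -E "t:|pos|wrist"
python3 to.py -75 41 130
```

```text
t: 9.85
eef_pos: [0.4584, -0.1022, 0.1375]
eef_rot: [0.188, -3.136, 0.001]
wrist_force: [0.5, -0.5, -0.1]
t 9.85 inst mm [-74.7  38.4 139.1] F [ 0.49 -0.49 -0.11] w 0.0004 g 0.0 twist -0.0005 tilt 1.0 q [-0.44  0.33  0.63  2.16 -0.29  0.73  2.07]
[-75.0, 41.0, 130.0] row [0.001 0.01  0.036]
```

```bash
python3 -m jog '[{"x":0,"y":0.008,"z":0.02,"twist":0},{"x":0,"y":0.008,"z":0.034,"twist":0},{"x":0,"y":0.008,"z":0.044,"twist":0},{"x":0,"y":0.008,"z":0.048,"twist":0},{"x":0,"y":0.008,"z":0.048,"twist":0},{"x":0,"y":0.008,"z":0.048,"twist":0}]' 1.0 | grep -E "t:|pos|wrist"
```

```text
t: 10.6
eef_pos: [0.4582, -0.0997, 0.1258]
eef_rot: [-0.189, 3.136, -0.0]
wrist_force: [-0.6, -1.4, 2.6]
```

Near_left gave more than 4 mm at 2.6 N, so it is the loose bolt. Gripping its tab square would also put the body against the head. Instead I'll open slightly, put the +y finger against the tab's end from +x, and lift it along the arc.

```bash
python3 -m jog '[{"x":0,"y":0,"z":-0.1,"twist":0},{"x":-0.15,"y":-0.02,"z":-0.12,"twist":0},{"x":-0.25,"y":-0.02,"z":-0.1,"twist":0},{"x":-0.25,"y":-0.02,"z":-0.05,"twist":0},{"x":-0.25,"y":-0.02,"z":-0.03,"twist":0},{"x":-0.25,"y":-0.02,"z":-0.03,"twist":0}]' 0.75
python3 to.py -12 35 122.5 -21 35 122.5
python3 - <<'E'
from workcell import *
import cv2
d=snapshot("side"); cv2.imwrite("pics/s3.png",cv2.resize(cv2.cvtColor(d["pixels"],cv2.COLOR_RGB2BGR)[150:330,150:370],None,fx=3.5,fy=3.3,interpolation=cv2.INTER_CUBIC))
E
```

```text
t: 11.35
eef_pos: [0.519, -0.0971, 0.1324]
eef_rot: [0.187, -3.134, -0.001]
wrist_force: [-0.3, -0.0, -0.7]
width: 0.0221
grip_force: 0.0
t 11.35 inst mm [-14.  36. 134.] F [-0.26 -0.04 -0.71] w 0.0221 g 0.0 twist -0.0006 tilt 1.0 q [-0.41  0.43  0.6   2.03 -0.34  0.78  2.09]
[-12.0, 35.0, 122.5] row [-0.008 -0.004  0.046]
[-21.0, 35.0, 122.5] row [ 0.028 -0.004  0.046]
```

View pics/s3.png

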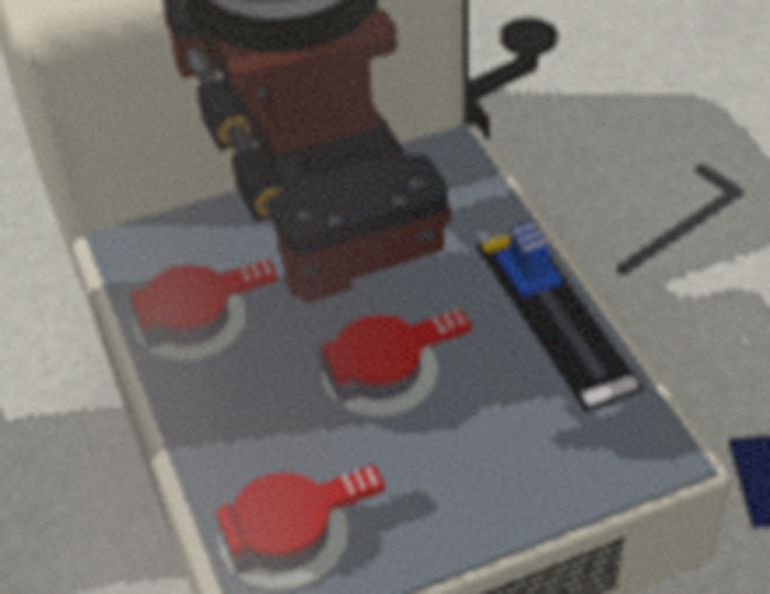

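The side view shows all caps shut, the fin at the yellow bar, and the gripper clear beside the near_left tab at (265,272). I'll lower and make contact.

```bash
python3 -m jog '[{"x":0,"y":0,"z":0.025,"twist":0},{"x":0,"y":0,"z":0.046,"twist":0},{"x":0,"y":0,"z":0.046,"twist":0},{"x":0.015,"y":0,"z":0.046,"twist":0},{"x":0.03,"y":0,"z":0.046,"twist":0},{"x":0.03,"y":0,"z":0.046,"twist":0}]' 0.75 | grep -E "t:|pos|wrist"
python3 to.py -21 35 122.5
python3 -m jog '[{"x":0.008,"y":0,"z":0,"twist":0},{"x":0.016,"y":0,"z":0,"twist":0},{"x":0.016,"y":0,"z":0,"twist":0}]' 0.75 | grep -E "t:|pos|wrist"
python3 to.py -21 35 122.5
```

```text
t: 12.15
eef_pos: [0.5142, -0.0978, 0.1222]
eef_rot: [-0.189, 3.134, -0.0]
wrist_force: [3.9, 1.0, -0.9]
t 12.15 inst mm [-18.8  35.9 123.8] F [ 3.95  1.01 -0.91] w 0.0221 g 1.6 twist -0.0004 tilt 1.0 q [-0.4   0.44  0.59  2.05 -0.36  0.75  2.1 ]
[-21.0, 35.0, 122.5] row [ 0.009 -0.004  0.005]
t: 12.52
eef_pos: [0.5138, -0.0979, 0.1233]
eef_rot: [-0.189, 3.127, -0.002]
wrist_force: [10.0, 1.7, 0.0]
t 12.53 inst mm [-19.2  35.9 124.9] F [1.003e+01 1.680e+00 1.000e-02] w 0.0221 g 5.2 twist -0.0003 tilt 1.0 q [-0.4   0.43  0.59  2.06 -0.36  0.74  2.1 ]
[-21.0, 35.0, 122.5] row [ 0.007 -0.003  0.009]
```

```bash
python3 -m jog '[{"x":0,"y":0,"z":-0.022,"twist":0},{"x":0.002,"y":0,"z":-0.044,"twist":0},{"x":0.005,"y":0,"z":-0.066,"twist":0},{"x":0.011,"y":0,"z":-0.088,"twist":0},{"x":0.011,"y":0,"z":-0.088,"twist":0}]' 0.75 | grep -E "t:|pos|wrist"
python3 to.py -21 35 122.5
python3 - <<'E'
from workcell import *
import cv2
d=snapshot("scene");e=snapshot("side"); f=lambda d,a,b,c,g:cv2.resize(cv2.cvtColor(d["pixels"],cv2.COLOR_RGB2BGR)[a:b,c:g],(395,400),interpolation=cv2.INTER_CUBIC)
cv2.imwrite("pics/s4.png",cv2.hconcat([f(d,120,220,220,320),f(e,180,290,160,270)]))
E
```

```text
t: 13.15
eef_pos: [0.5092, -0.0985, 0.1451]
eef_rot: [-0.189, 3.13, -0.001]
wrist_force: [5.9, 0.7, 2.7]
t 13.15 inst mm [-23.8  35.8 146.7] F [5.89 0.72 2.67] w 0.0217 g 3.1 twist -0.0004 tilt 1.0 q [-0.43  0.39  0.62  2.05 -0.32  0.78  2.08]
[-21.0, 35.0, 122.5] row [-0.011 -0.003  0.097]
```

View pics/s4.png

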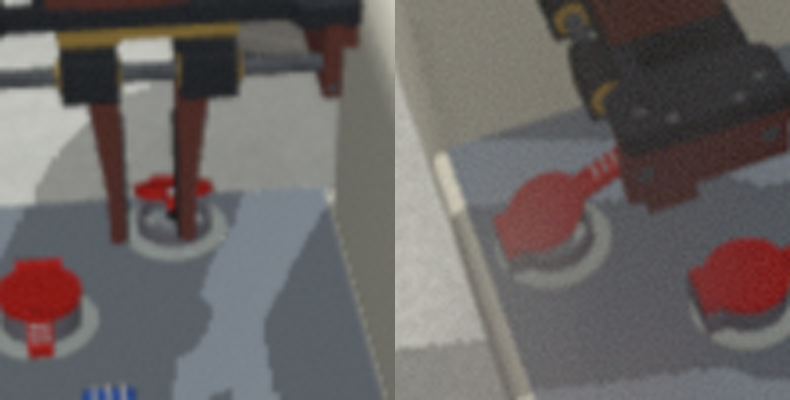

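The cap is swinging: in the side view the disc is tilted and the cup is visible, and in the scene view the finger is on the tab at about (185,200). I'll continue the arc to about 70°.

```bash
python3 -m jog '[{"x":0.007,"y":0,"z":-0.02,"twist":0},{"x":0.016,"y":0,"z":-0.04,"twist":0},{"x":0.028,"y":0,"z":-0.059,"twist":0},{"x":0.04,"y":0,"z":-0.076,"twist":0},{"x":0.054,"y":0,"z":-0.093,"twist":0},{"x":0.07,"y":0,"z":-0.108,"twist":0},{"x":0.087,"y":0,"z":-0.122,"twist":0},{"x":0.105,"y":0,"z":-0.134,"twist":0},{"x":0.124,"y":0,"z":-0.144,"twist":0},{"x":0.144,"y":0,"z":-0.152,"twist":0},{"x":0.144,"y":0,"z":-0.152,"twist":0}]' 0.75 | grep -E "t:|pos|wrist"
python3 to.py -21 35 122.5
```

```text
t: 14.62
eef_pos: [0.4702, -0.103, 0.1816]
eef_rot: [0.189, -3.135, -0.001]
wrist_force: [1.9, -1.0, 0.5]
t 14.62 inst mm [-63.1  36.1 183.2] F [ 1.86 -0.97  0.54] w 0.0219 g 0.5 twist -0.0005 tilt 1.0 q [-0.48  0.27  0.67  2.1  -0.23  0.84  2.02]
[-21.0, 35.0, 122.5] row [-0.169 -0.004  0.243]
```

```bash
python3 -m jog '[{"x":0.016,"y":0,"z":0,"twist":0},{"x":0.03,"y":0,"z":0,"twist":0},{"x":0.044,"y":0,"z":0,"twist":0},{"x":0.056,"y":0,"z":0,"twist":0},{"x":0.056,"y":0,"z":0,"twist":0},{"x":0.056,"y":0,"z":0,"twist":0},{"x":0.056,"y":0,"z":0,"twist":0}]' 0.75
python3 to.py -21 35 122.5
python3 - <<'E'
from workcell import *
import cv2
d=snapshot("scene");e=snapshot("side"); f=lambda d,a,b,c,g:cv2.resize(cv2.cvtColor(d["pixels"],cv2.COLOR_RGB2BGR)[a:b,c:g],(395,400),interpolation=cv2.INTER_CUBIC)
cv2.imwrite("pics/s5.png",cv2.hconcat([f(d,120,240,180,300),f(e,170,330,160,320)]))
E
```

```text
t: 15.5
eef_pos: [0.4569, -0.1046, 0.1816]
eef_rot: [0.189, -3.136, 0.0]
wrist_force: [1.0, -0.2, -0.6]
width: 0.0215
grip_force: 0.5
t 15.5 inst mm [-76.5  36.1 183.2] F [ 1.   -0.15 -0.64] w 0.0215 g 0.5 twist -0.0004 tilt 1.0 q [-0.49  0.25  0.68  2.13 -0.21  0.83  2.01]
[-21.0, 35.0, 122.5] row [-0.222 -0.004  0.243]
```

View pics/s5.png

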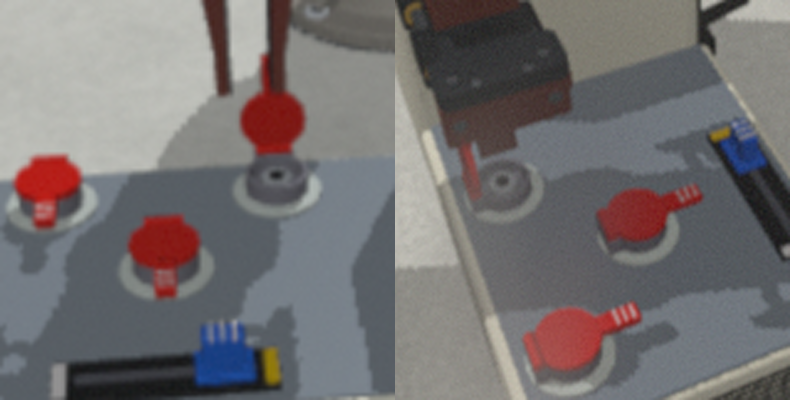

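The cap stands upright against the finger (scene view, disc at (272,118)). The other two caps are shut and the fin is at the yellow bar. I'll check the holding force over a few samples.

```bash
for i in 1 2 3 4 5 6; do python3 -m jog '[{"x":0,"y":0,"z":0,"twist":0}]' 0.75 | grep -E "wrist|grip"; done
```

```text
wrist_force: [0.9, 0.1, -0.1]
grip_force: 0.5
wrist_force: [0.0, 0.6, -0.7]
grip_force: 0.5
wrist_force: [0.2, 0.4, -0.8]
grip_force: 0.5
wrist_force: [0.9, 0.1, -0.8]
grip_force: 0.4
wrist_force: [0.7, 1.2, -1.1]
grip_force: 0.4
wrist_force: [1.0, 0.5, -0.5]
grip_force: 0.4
```

The force holds steady but is small. I'll press on toward the cap's end stop for a firmer hold.

```bash
python3 -m jog '[{"x":0.014,"y":0,"z":0,"twist":0},{"x":0.028,"y":0,"z":0,"twist":0},{"x":0.04,"y":0,"z":0,"twist":0},{"x":0.048,"y":0,"z":0,"twist":0},{"x":0.048,"y":0,"z":0,"twist":0}]' 0.75 | grep -E "pos|wrist|grip"
for i in 1 ; do python3 -m jog '[{"x":0.008,"y":0,"z":0,"twist":0},{"x":0.016,"y":0,"z":0,"twist":0},{"x":0.016,"y":0,"z":0,"twist":0}]' 0.75 | grep -E "pos|wrist|grip"; done
```

```text
eef_pos: [0.4448, -0.1061, 0.1816]
wrist_force: [0.9, -0.1, -0.8]
grip_force: 0.6
eef_pos: [0.4425, -0.1065, 0.1821]
wrist_force: [5.7, 0.5, -2.8]
grip_force: 2.5
```

```bash
python3 -m jog '[{"x":0,"y":0,"z":0,"twist":0},{"x":0,"y":0,"z":0,"twist":0},{"x":0,"y":0,"z":0,"twist":0},{"x":0,"y":0,"z":0,"twist":0}]' 0.75
python3 - <<'E'
from workcell import *
import cv2
d=snapshot("scene");e=snapshot("side"); f=lambda d,a,b,c,g:cv2.resize(cv2.cvtColor(d["pixels"],cv2.COLOR_RGB2BGR)[a:b,c:g],(395,400),interpolation=cv2.INTER_CUBIC)
cv2.imwrite("pics/s6.png",cv2.hconcat([f(d,120,240,180,300),f(e,170,330,160,320)]))
E
```

```text
t: 17.85
eef_pos: [0.4425, -0.1065, 0.1821]
eef_rot: [-0.189, 3.133, -0.001]
wrist_force: [4.4, 0.3, -1.9]
width: 0.0219
grip_force: 2.5
```

View pics/s6.png

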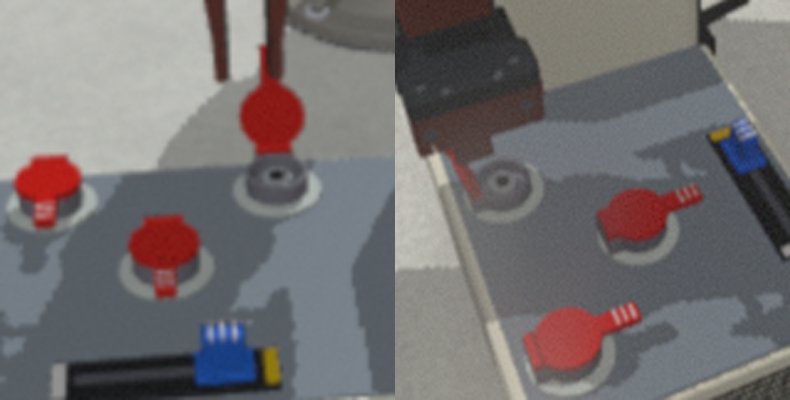

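The cap stands just past upright, held by the finger with a steady force of about 4–5 N. The tight caps are shut and the lock is at its stop.

```bash
python3 -c "
from workcell import *
print(close_job())"
```

```text
the job is handed in; nothing more can be done
None
```

The job is handed in: the lock is fully at its yellow end, near_left gave under the tap as the loose bolt, and a finger holds its cap just past upright (about 100°) with 4–5 N; both tight caps stayed shut.

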